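# Set the slide gate of a bead hopper to its mark

### The arm

A 6-joint arm with a two-finger parallel gripper is mounted at the origin on a cart in front of the work surface, level with it; the furniture and walls round the work are solid. World frame = base frame: x ahead of the robot, y to its left, z up, the work surface at z = 0. Lengths are in m, angles in rad, forces in N, time in s.
With the tool pointing down it reaches from about 0.375 to 0.975 m from the base axis. Payload 3.8 kg.
Tool frame: the origin (TCP) lies at the very end of the fingers, on their centre line; the grasp point (between the pads) lies 19 mm behind it; z points along the fingers, x is the direction in which the jaws open and shut, and the axes are right-handed (so a half turn about z gives the same grasp; the last joint's range is limited). The gripper opens to 85 mm and grips with 20 to 120 N. Pads are 22 mm wide; open, the fingers measure 114 mm over their backs; the gripper's body (76 mm by 85 mm) begins 54 mm behind the grasp point. The pads swing forward as they close: fully open they stand 13 mm farther back than shut.
Start: joints at [-1.164, 0.264, 1.604, -0, 1.274, -0.037], TCP at [0.29, -0.61, 0.231] pointing down, gripper open.
Joint ranges: [-2.63, 2.63], [-0.94, 2.18], [0.31, 2.57], [-1.31, 4.45], [0, 2.66], [-2.55, 2.55]. Speed limits (rad/s): [2.57, 2.57, 3.14, 3.14, 3.14, 3.14].

### API

Orientations are given as a rotation vector (axis times angle).
In Python, from workcell import bot gives the robot as it stands.
- The arm moves only by the tool carry_out, never from a script. Its argument "deltas" is a list of rows, each an object with "delta_pos": the shift along the tool's x, y, z in m, a list of three; "dr": the turn, a rotation vector about the tool's x, y, z in rad, a list of three. A call has 1 to 10 rows; each row shifts and turns the commanded pose from where the row before left it, along the tool's axes as they then stand; what a row does not reach is not made up. A row lasts 1/8 s, in which the tool goes at most 62.5 mm and 10.7 degrees, less where a joint would pass 70% of its speed; a pose out of reach is approached as far as the arm can. A call is refused whole if a number of a shift passes 0.0625 or a number of a turn 0.188, either way. A call with a gripper value outside its range is refused whole. "grip" is the opening, from 0 (shut) to 1 (fully open), set as the call begins (left out, the last holds). The fingers move at their own pace and stop on an object; "force" is the grip in N (left out, the last holds). Time passes only in rows, so rows that do not move let the fingers close. It gives the time, the measured TCP pose, the force and the opening at its end, in the units of the state.
- bot.read_state(): the state, without advancing time (a new reading comes with each control period).
- bot.read_camera(name): name is "side" or "top" or "wrist"; returns a dict with "frame" (400x640x3 uint8, red, green, blue), "K" (3x3 intrinsics, pixels), "k1" (the pictures are not rectified: a ray, as slopes to the right and down, at radius r is drawn at 1 + k1 r^2 times it, then the intrinsics apply), "xyz" and "attitude" of the camera in the world; the wrist camera has in their place "hand_eye" (4x4, takes a point from camera to tool coordinates, whose origin is the TCP and whose axes are the tool frame's). Camera axes: x right, y down, z forward; pixel columns grow to the right and rows downward; lengths in m; the calibration is good to about 2 mm. A picture is of the moment at which its call begins: read the wrist's pose just before it. There is no depth.
- bot.finish_job(): hands the job in, once; it reports no verdict.
The state is a dict: "time": time; "q": joint angles; "joint_vel": joint speeds; "joint_torque": joint torques, N m; "tool_pos": TCP position; "tcp_rot": TCP orientation; "wrist_force": force on the tool from outside, world axes, zero at the start; "torque": the same for the moment, N m; "width": opening from 0.0 (shut) to 1.0 (fully open).
Only numpy, scipy, OpenCV 4.12 (cv2) and the standard library are available. Lean on these libraries where they do the work, as an engineer would, in place of code of your own. Each camera call takes 0.05 s, during which the arm holds its last target.

### The job

Set the bead hopper with the blue handle for the next batch: pull its stiff slide gate out by the blue handle, until the black line under the middle of the handle is level with the red clip on the side rail, then let go. Leave the gate of the yellow hopper shut.

Things in the scene. Friction and masses are not known exactly. Their poses are not given: they have to be found in the camera images.
- blue_hopper: Fixed blue hopper: open white box 104 mm (x) by 112 (y), rim 139 mm high, blue front plate. Origin: on the desk under the box's middle. -x is the pull direction, roughly towards the robot (yaw up to 0.2); z up. Rails (tops 72 mm high, 47 mm either side) run to 225 mm in front of the origin. The same hopper with a yellow handle stands about 0.24 m beside it, left or right.
- blue_grip (a point): In the blue handle's middle, 98 mm above the desk; moves with the gate. Upright block: 22 mm along the pull, 34 across, from 66 to 116 mm high, on an 80 mm wide steel plate; black line under its middle. Shut: 125 mm in front of the hopper origin, 73 mm from its wall; starts 0 to 10 mm open. Slides level, 90 mm in all; friction about 7 N plus 20 N per m/s, no spring: stays where left.
- red_clip: Red clip (10 mm along the rail, 20 across, top 78 mm above the desk) fixed on the blue hopper's +y rail, 160 to 195 mm in front of the hopper's origin. Origin: its middle, at rail top height (72 mm). Axes parallel to the hopper's. The gate is right when blue_grip and this origin are level along the x axis.
- yellow_gate (a joint): Opening of the yellow hopper's gate, in m: 0 shut (as it starts), growing to 0.09 as it is pulled out.

How it is judged:
At the end, for the whole second after the job is handed in: The middle of the blue handle is level with the red clip to within 10 mm along the rail and stays there, and the yellow gate is shut (open less than 8 mm) (x of blue_grip in the frame of red_clip between -0.01 and 0.01 m and value of joint yellow_gate below 0.008 m); the robot touches nothing.
It fails at once if the yellow gate is pulled open (value of joint yellow_gate above 0.015 m).
It also fails if it takes over 29 s, if anything falls off the work surface, if the arm or the gripper's body presses on something with over 40 N, if the wrist force passes 120 N, or if a joint passes its speed limit or range.

## Working session

There is one attempt and no reset: what is moved stays moved. The work goes in short steps, Python scripts to look and compute and a tool call to move; the robot and the scene stay as the last step left them, time stands still between calls to the robot, and variables do not carry over. Pictures are saved under pics/ and viewed, and the job is handed in when it is done.

Besides the shell and the picture viewer there is one more tool, called after "Emit:" by a JSON object that holds its "op" and its "data". carry_out: Moves the arm, as the interface text tells. Its arguments: {"type":"object","properties":{"deltas":{"type":"array"},"grip":{"type":"number"},"force":{"type":"number"}},"required":["deltas"]}

```bash
mkdir -p pics; ls; python3 - <<'E'
from workcell import bot
import cv2,pickle
s=bot.read_state();print(s)
d={}
for n in ["side","top"]:
    c=bot.read_camera(n);d[n]=c
    cv2.imwrite(f"pics/{n}0.png",c["frame"][:,:,::-1]);print(n,c["K"],c["k1"],c.get("xyz"),c.get("attitude"))
pickle.dump(d,open("c0.pkl","wb"))
E
```

```text
pics
{'time': 0.0, 'q': array([-1.16390051e+00,  2.64761438e-01,  1.60540290e+00,  8.06081462e-06,
        1.27367505e+00, -3.69045160e-02]), 'joint_vel': array([-0.00234529, -0.00048197,  0.00027534, -0.00046547, -0.00059009,
       -0.00013987]), 'joint_torque': array([-1.92156374e-03, -5.15114951e+01, -3.67315900e+01, -2.79677533e-04,
        1.27056101e-02,  1.68836533e-05]), 'tool_pos': array([ 0.28953398, -0.60893379,  0.22994082]), 'tcp_rot': array([-2.65479521,  1.67739217,  0.00290392]), 'wrist_force': array([ 0.67351967,  0.12607557, -0.22712902]), 'torque': array([ 0.02781262, -0.01649483, -0.01319263]), 'width': 0.9998120335408335}
side [[482.66804361   0.         318.50464094]
 [  0.         482.66804361 203.96673805]
 [  0.           0.           1.        ]] -0.06875310391916413 [ 0.20345829 -0.20514515  0.8113338 ] [-2.25837324  1.33967641 -0.38615132]
top [[437.43251149   0.         319.83570603]
 [  0.         437.43251149 196.71749472]
 [  0.           0.           1.        ]] -0.08493203106052005 [ 0.43604151 -0.01949905  0.93508273] [-2.11118942  2.15351537 -0.1860846 ]
```

View pics/side0.png

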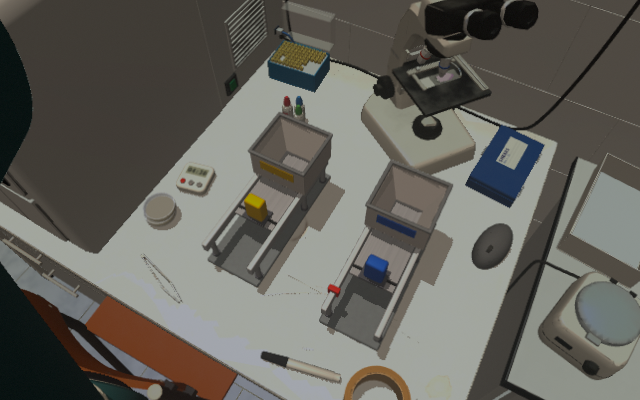

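View pics/top0.png

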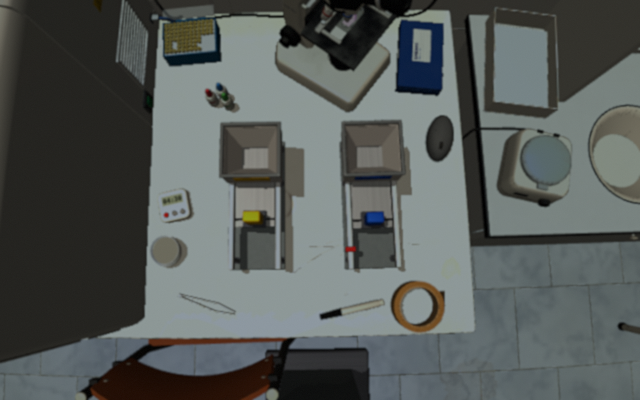

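The blue hopper is on the right: in the top view the handle is at about (374,217) and the clip at (350,250). The yellow one is on the left, handle at (252,217). Next I'll crop and measure.

```bash
cat > h.py <<'E'
import numpy as np,cv2
from scipy.spatial.transform import Rotation as R
def ray(c,uv):
    uv=np.atleast_2d(np.array(uv,float));K=c["K"]
    p=cv2.undistortPoints(uv[:,None,:],K,np.array([c["k1"],0,0,0.]))[:,0]
    d=np.c_[p,np.ones(len(p))]
    return np.array(c["xyz"]),d@R.from_rotvec(c["attitude"]).as_matrix().T
def plane(c,uv,z):
    o,d=ray(c,uv);return o+d*((z-o[2])/d[:,2])[:,None]
def proj(c,X):
    Rm=R.from_rotvec(c["attitude"]).as_matrix()
    X=np.atleast_2d(X)
    return cv2.projectPoints(((X-c["xyz"])@Rm)[:,None,:].astype(float),np.zeros(3),np.zeros(3),c["K"],np.array([c["k1"],0,0,0.]))[0][:,0]
def masks(f):
    f=f.astype(int);r,g,b=f[...,0],f[...,1],f[...,2]
    return {"red":(r>1.8*g)&(r>1.8*b)&(r>110),"blue":(b>1.8*r)&(b>1.4*g)&(b>80)}
E
python3 - <<'E'
import pickle,cv2,numpy as np
from h import *
d=pickle.load(open("c0.pkl","rb"))
roi={"top":(325,160,420,285),"side":(300,190,450,360)}
for n,c in d.items():
    x0,y0,x1,y1=roi[n]
    cv2.imwrite(f"pics/{n}0crop.png",cv2.resize(c["frame"][y0:y1,x0:x1,::-1],None,fx=4 if n=="top" else 3.5,fy=4 if n=="top" else 3.5,interpolation=cv2.INTER_CUBIC))
    for k,m in masks(c["frame"]).items():
        mm=np.zeros_like(m);mm[y0:y1,x0:x1]=m[y0:y1,x0:x1]
        nn,l,st,ce=cv2.connectedComponentsWithStats(mm.astype(np.uint8))
        for i in range(1,nn):
            if st[i,4]>15:print(n,k,st[i],ce[i],plane(c,ce[i],.078 if k=="red" else .1))
E
```

```text
side red [328 284  12   9  63] [333.58730159 288.20634921] [[ 0.48117925 -0.07827966  0.078     ]]
side blue [366 255  22  17 237] [376.55696203 262.94514768] [[ 0.54498952 -0.12293321  0.1       ]]
top red [346 247   9   5  36] [350.05555556 248.61111111] [[ 0.4809876  -0.07968875  0.078     ]]
top blue [367 212  17  11 171] [374.81871345 216.64327485] [[ 0.54007952 -0.12775266  0.1       ]]
```

```bash
python3 -c "
import cv2
a=cv2.imread('pics/top0crop.png');b=cv2.imread('pics/side0crop.png');print(a.shape,b.shape)"
```

```text
(500, 380, 3) (595, 525, 3)
```

View pics/top0crop.png

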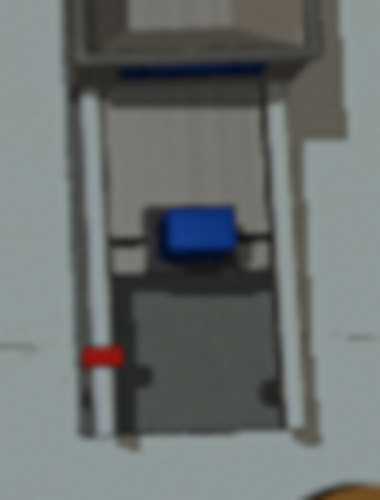

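View pics/side0crop.png

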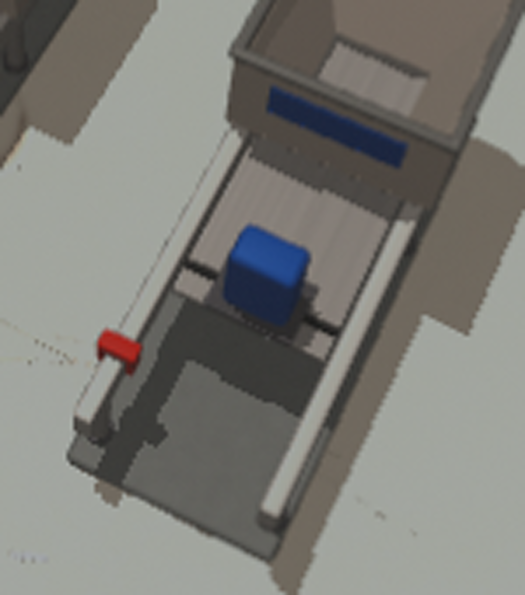

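```bash
python3 - <<'E'
import pickle
from h import *
d=pickle.load(open("c0.pkl","rb"));t,s=d["top"],d["side"]
T=lambda p,z:plane(t,np.array(p)/4+[325-.375,160-.375],z)
S=lambda p,z:plane(s,np.array(p)/3.5+[300-.36,190-.36],z)
yaws=[]
for nm,f,segs in (("top",T,[((93,100),(103,430)),((277,100),(294,430))]),("side",S,[((238,135),(87,415)),((405,225),(272,510))])):
    for a,b in segs:
        p=f([a,b],.072);v=p[0]-p[1];print(nm,p[:,:2].round(4).tolist(),np.arctan2(v[1],v[0]))
print("line top",T([(127,241),(255,239)],.067)[:,:2]); print("line side",S([(198,268),(325,326)],.067)[:,:2])
print("handle top: top",T([(163,207),(235,207),(235,248),(165,250)],.116)[:,:2].mean(0)," side",S([(252,228),(310,246),(298,270),(233,255)],.116)[:,:2].mean(0))
print("clip top", T([(103,354)],.078)," side",S([(122,347)],.078))
E
```

```text
top [[0.6096, -0.0797], [0.4452, -0.0797]] -0.000399372688845501
top [[0.6078, -0.1726], [0.4431, -0.1732]] 0.003767432747523459
side [[0.612, -0.0773], [0.4461, -0.0805]] 0.019101879189100474
side [[0.6055, -0.1709], [0.4464, -0.1737]] 0.01798391049162518
line top [[ 0.53845398 -0.09484923]
 [ 0.53811787 -0.15901124]]
line side [[ 0.53887022 -0.09143505]
 [ 0.54053759 -0.15786651]]
handle top: top [ 0.53815124 -0.12508989]  side [ 0.54130593 -0.12491662]
clip top [[ 0.48191984 -0.08034137  0.078     ]]  side [[ 0.48099878 -0.08004346  0.078     ]]
```

```bash
python3 - <<'E'
from h import *
from workcell import bot
s=bot.read_state();A=R.from_rotvec(s["tcp_rot"]);M=A.as_matrix();print(M.round(3))
a=np.arctan2(M[1,0],M[0,0]);da=(0.01-a);n=10
tgt=np.array([.5395,-.126,.22]);st=(tgt-s["tool_pos"])/n
print(a,da/n)
cur=A
for i in range(n):
    print((cur.inv().apply(st)).round(4),-da/n)
    cur=cur*R.from_rotvec([0,0,-da/n])
E
```

```text
[[ 0.429 -0.903 -0.001]
 [-0.903 -0.429  0.002]
 [-0.002 -0.    -1.   ]]
-1.1269612315417794 0.11369612315417794
[-0.0329 -0.0433  0.0011] -0.11369612315417794
[-0.0278 -0.0468  0.0011] -0.11369612315417794
[-0.0223 -0.0496  0.0011] -0.11369612315417794
[-0.0165 -0.0518  0.0011] -0.11369612315417794
[-0.0105 -0.0534  0.0011] -0.11369612315417794
[-0.0044 -0.0542  0.0011] -0.11369612315417794
[ 0.0018 -0.0544  0.0011] -0.11369612315417794
[ 0.0079 -0.0538  0.0011] -0.11369612315417794
[ 0.014  -0.0526  0.0011] -0.11369612315417794
[ 0.0199 -0.0506  0.0011] -0.11369612315417794
```

Emit:
{"op": "carry_out", "data": {"deltas": [{"delta_pos": [-0.033, -0.043, 0.001], "dr": [0, 0, -0.114]}, {"delta_pos": [-0.028, -0.047, 0.001], "dr": [0, 0, -0.114]}, {"delta_pos": [-0.022, -0.05, 0.001], "dr": [0, 0, -0.114]}, {"delta_pos": [-0.0165, -0.052, 0.001], "dr": [0, 0, -0.114]}, {"delta_pos": [-0.0105, -0.0535, 0.001], "dr": [0, 0, -0.114]}, {"delta_pos": [-0.0045, -0.054, 0.001], "dr": [0, 0, -0.114]}, {"delta_pos": [0.002, -0.0545, 0.001], "dr": [0, 0, -0.114]}, {"delta_pos": [0.008, -0.054, 0.001], "dr": [0, 0, -0.114]}, {"delta_pos": [0.014, -0.0525, 0.001], "dr": [0, 0, -0.114]}, {"delta_pos": [0.02, -0.0505, 0.001], "dr": [0, 0, -0.114]}], "grip": 1}}

```text
time: 1.35
tool_pos: [0.5402, -0.1241, 0.2209]
tcp_rot: [-3.141, -0.026, 0.001]
wrist_force: [0.4, 0.1, -0.6]
width: 1.002
```

Emit:
{"op": "carry_out", "data": {"deltas": [{"delta_pos": [0, 0, 0], "dr": [0, 0, 0]}, {"delta_pos": [0, 0, 0], "dr": [0, 0, 0]}]}}

```text
time: 1.6
tool_pos: [0.5395, -0.1258, 0.2208]
tcp_rot: [3.141, 0.021, -0.002]
wrist_force: [-0.1, -0.4, -0.5]
width: 1.003
```

```bash
python3 - <<'E'
from h import *
from workcell import bot
s=bot.read_state();M=R.from_rotvec(s["tcp_rot"]).as_matrix();print(s["time"],s["tool_pos"],M.round(3),s["wrist_force"])
c=bot.read_camera("wrist");cv2.imwrite("pics/w1.png",c["frame"][:,:,::-1])
H=c["hand_eye"];Rw=M@H[:3,:3];o=M@H[:3,3]+s["tool_pos"]
c["xyz"]=o;c["attitude"]=R.from_matrix(Rw).as_rotvec()
for k,m in masks(c["frame"]).items():
    nn,l,st,ce=cv2.connectedComponentsWithStats(m.astype(np.uint8))
    for i in range(1,nn):
        if st[i,4]>100:print(k,st[i],ce[i],plane(c,ce[i],.078 if k=="red" else .116))
import pickle;pickle.dump(c,open("w1.pkl","wb"))
E
```

```text
1.6 [ 0.53946626 -0.12578789  0.22078009] [[ 1.     0.013 -0.001]
 [ 0.013 -1.    -0.   ]
 [-0.001  0.    -1.   ]] [-0.06326266 -0.37673121 -0.48016911]
red [254 125  12  23 232] [259.44396552 136.26293103] [[ 0.48075885 -0.07852671  0.078     ]]
blue [409 158   9  80 190] [412.88421053 196.43157895] [[ 0.61625319 -0.12327831  0.116     ]]
blue [ 308  168   26   47 1101] [320.76021798 191.07447775] [[ 0.53800365 -0.11963536  0.116     ]]
blue [ 547  240   93   79 4814] [594.702742   279.77544661] [[ 0.79501664 -0.20208836  0.116     ]]
```

View pics/w1.png

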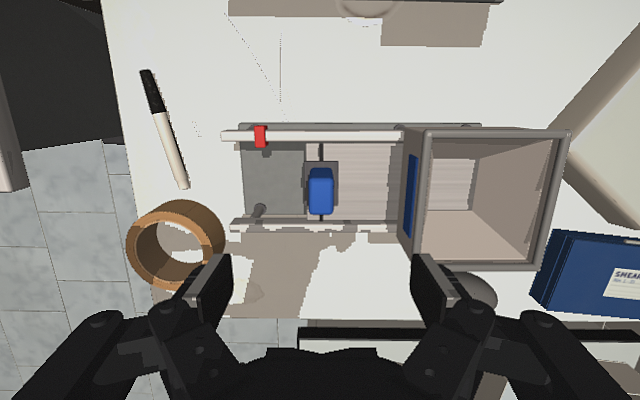

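The wrist view shows the handle at (320,191), the clip at (259,136) and the box wall at column ~405. Handle and clip agree with the fixed cameras, and the offset is about 57.5 mm. Descending now.

Emit:
{"op": "carry_out", "data": {"deltas": [{"delta_pos": [0, 0, 0.03], "dr": [0, 0, 0]}, {"delta_pos": [0, 0, 0.03], "dr": [0, 0, 0]}, {"delta_pos": [0, 0, 0.03], "dr": [0, 0, 0]}, {"delta_pos": [0, 0, 0.025], "dr": [0, 0, 0]}, {"delta_pos": [0, 0, 0.017], "dr": [0, 0, 0]}, {"delta_pos": [0, 0, 0.01], "dr": [0, 0, 0]}, {"delta_pos": [0, 0, 0], "dr": [0, 0, 0]}]}}

```text
time: 2.52
tool_pos: [0.5395, -0.1262, 0.0789]
tcp_rot: [-3.141, -0.019, 0.001]
wrist_force: [0.9, -0.6, 0.5]
width: 1.006
```

Emit:
{"op": "carry_out", "data": {"deltas": [{"delta_pos": [0, 0, 0], "dr": [0, 0, 0]}, {"delta_pos": [0, 0, 0], "dr": [0, 0, 0]}, {"delta_pos": [0, 0, 0], "dr": [0, 0, 0]}, {"delta_pos": [0, 0, 0], "dr": [0, 0, 0]}, {"delta_pos": [0, 0, 0], "dr": [0, 0, 0]}, {"delta_pos": [0, 0, 0], "dr": [0, 0, 0]}, {"delta_pos": [0, 0, 0], "dr": [0, 0, 0]}, {"delta_pos": [0, 0, 0], "dr": [0, 0, 0]}], "grip": 0, "force": 50}}

```text
time: 3.52
tool_pos: [0.5398, -0.1258, 0.0799]
tcp_rot: [3.141, 0.021, -0.0]
wrist_force: [-3.4, 0.1, 6.1]
width: 0.252
```

```bash
python3 - <<'E'
from h import *
from workcell import bot
s=bot.read_state();print(s["time"],s["tool_pos"],s["width"],s["wrist_force"])
c=bot.read_camera("side");cv2.imwrite("pics/s2.png",cv2.resize(c["frame"][190:360,300:450,::-1],None,fx=3.5,fy=3.5,interpolation=cv2.INTER_CUBIC))
E
```

```text
3.525 [ 0.53983886 -0.12584439  0.07987061] 0.2524967795477815 [-3.35998099  0.14808914  6.1223047 ]
```

View pics/s2.png

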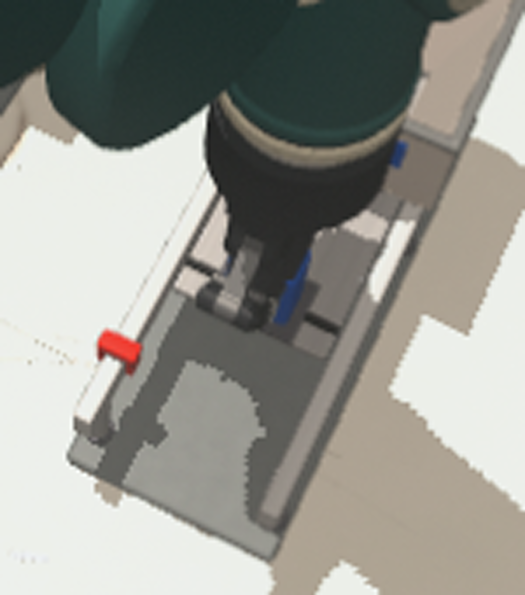

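Gripped: the opening is 0.25, or 21.5 mm, which matches the handle. Pulling about 57.5 mm.

Emit:
{"op": "carry_out", "data": {"deltas": [{"delta_pos": [-0.004, 0, 0], "dr": [0, 0, 0]}, {"delta_pos": [-0.007, 0, 0], "dr": [0, 0, 0]}, {"delta_pos": [-0.008, 0, 0], "dr": [0, 0, 0]}, {"delta_pos": [-0.008, 0, 0], "dr": [0, 0, 0]}, {"delta_pos": [-0.008, 0, 0], "dr": [0, 0, 0]}, {"delta_pos": [-0.008, 0, 0], "dr": [0, 0, 0]}, {"delta_pos": [-0.0075, 0, 0], "dr": [0, 0, 0]}, {"delta_pos": [-0.005, 0, 0], "dr": [0, 0, 0]}, {"delta_pos": [-0.002, 0, 0], "dr": [0, 0, 0]}, {"delta_pos": [0, 0, 0], "dr": [0, 0, 0]}]}}

```text
time: 4.82
tool_pos: [0.4844, -0.1266, 0.0799]
tcp_rot: [3.141, 0.02, 0.007]
wrist_force: [4.9, 0.9, -0.4]
width: 0.251
```

Emit:
{"op": "carry_out", "data": {"deltas": [{"delta_pos": [0, 0, 0], "dr": [0, 0, 0]}, {"delta_pos": [0, 0, 0], "dr": [0, 0, 0]}]}}

```text
time: 5.08
tool_pos: [0.4843, -0.1266, 0.0799]
tcp_rot: [3.141, 0.02, 0.006]
wrist_force: [4.7, 1.6, -0.7]
width: 0.253
```

```bash
python3 - <<'E'
from h import *
from workcell import bot
s=bot.read_state();M=R.from_rotvec(s["tcp_rot"]).as_matrix();print(s["time"],s["tool_pos"],s["width"],s["wrist_force"])
c=bot.read_camera("side");cv2.imwrite("pics/s3.png",cv2.resize(c["frame"][190:360,300:450,::-1],None,fx=3.5,fy=3.5,interpolation=cv2.INTER_CUBIC))
c=bot.read_camera("wrist");cv2.imwrite("pics/w3.png",c["frame"][:,:,::-1])
E
```

```text
5.075 [ 0.48434651 -0.12664883  0.07988642] 0.2533733579548691 [ 4.70502866  1.56947151 -0.6719663 ]
```

View pics/s3.png

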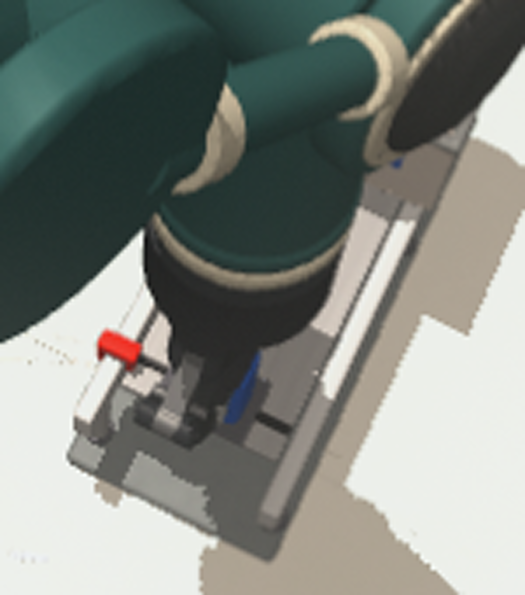

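View pics/w3.png

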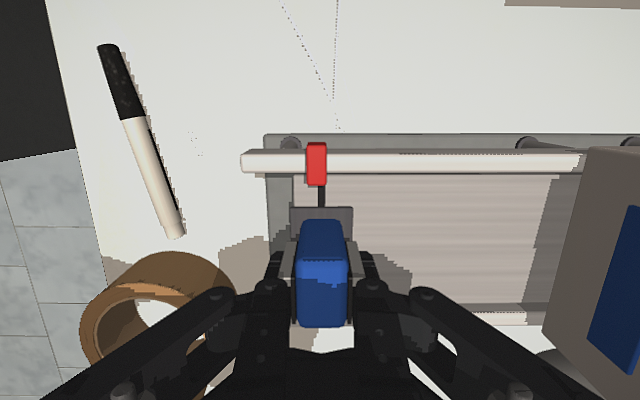

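In the wrist view the black line is at column 321 and the clip's middle at 316.5. The clip is 20 px for 10 mm, so the gate is about 2 mm short. I'll nudge it and release.

Emit:
{"op": "carry_out", "data": {"deltas": [{"delta_pos": [-0.002, 0, 0], "dr": [0, 0, 0]}, {"delta_pos": [0, 0, 0], "dr": [0, 0, 0]}]}}

```text
time: 5.42
tool_pos: [0.4826, -0.1267, 0.0799]
tcp_rot: [3.141, 0.02, 0.007]
wrist_force: [5.4, -0.1, -1.1]
width: 0.253
```

Emit:
{"op": "carry_out", "data": {"deltas": [{"delta_pos": [0, 0, 0], "dr": [0, 0, 0]}, {"delta_pos": [0, 0, 0], "dr": [0, 0, 0]}, {"delta_pos": [0, 0, 0], "dr": [0, 0, 0]}, {"delta_pos": [0, 0, 0], "dr": [0, 0, 0]}, {"delta_pos": [0, 0, 0], "dr": [0, 0, 0]}, {"delta_pos": [0, 0, 0], "dr": [0, 0, 0]}, {"delta_pos": [0, 0, 0], "dr": [0, 0, 0]}, {"delta_pos": [0, 0, 0], "dr": [0, 0, 0]}], "grip": 1}}

```text
time: 6.42
tool_pos: [0.4804, -0.1266, 0.0793]
tcp_rot: [3.142, 0.02, 0.0]
wrist_force: [-0.1, -0.2, 0.8]
width: 1.003
```

```bash
python3 - <<'E'
from h import *
from workcell import bot
s=bot.read_state();print(s["time"],s["tool_pos"],s["width"],s["wrist_force"])
c=bot.read_camera("wrist");cv2.imwrite("pics/w4.png",c["frame"][:,:,::-1])
E
```

```text
6.425 [ 0.48041417 -0.12662594  0.07931097] 1.0028550480171368 [-0.10972833 -0.22183891  0.81366219]
```

View pics/w4.png

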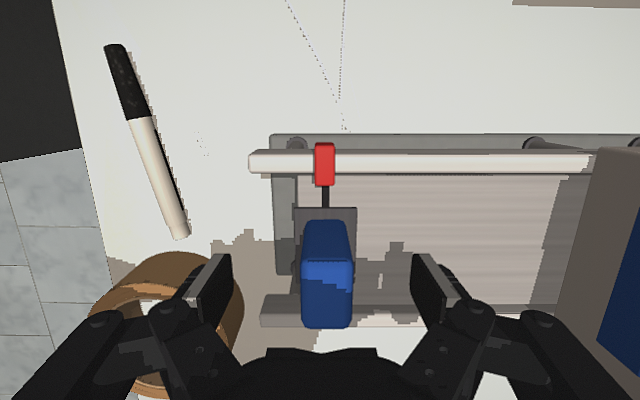

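Released. The black line (column 326) now sits under the clip (column 325). Lifting straight up to verify.

Emit:
{"op": "carry_out", "data": {"deltas": [{"delta_pos": [0, 0, -0.015], "dr": [0, 0, 0]}, {"delta_pos": [0, 0, -0.03], "dr": [0, 0, 0]}, {"delta_pos": [0, 0, -0.035], "dr": [0, 0, 0]}, {"delta_pos": [0, 0, -0.035], "dr": [0, 0, 0]}, {"delta_pos": [0, 0, -0.025], "dr": [0, 0, 0]}, {"delta_pos": [0, 0, -0.01], "dr": [0, 0, 0]}, {"delta_pos": [0, 0, 0], "dr": [0, 0, 0]}, {"delta_pos": [0, 0, 0], "dr": [0, 0, 0]}]}}

```text
time: 7.48
tool_pos: [0.4796, -0.1264, 0.228]
tcp_rot: [-3.141, -0.02, 0.003]
wrist_force: [-0.6, 0.3, 0.1]
width: 1.001
```

```bash
python3 - <<'E'
from h import *
from workcell import bot
s=bot.read_state();M=R.from_rotvec(s["tcp_rot"]).as_matrix();print(s["time"],s["tool_pos"],s["width"],s["wrist_force"])
c=bot.read_camera("wrist");cv2.imwrite("pics/w5.png",c["frame"][:,:,::-1])
H=c["hand_eye"];c["xyz"]=M@H[:3,3]+s["tool_pos"];c["attitude"]=R.from_matrix(M@H[:3,:3]).as_rotvec()
for k,m in masks(c["frame"]).items():
    nn,l,st,ce=cv2.connectedComponentsWithStats(m.astype(np.uint8))
    for i in range(1,nn):
        if st[i,4]>100:print(k,st[i],ce[i],plane(c,ce[i],.078 if k=="red" else .11))
E
```

```text
7.475 [ 0.47955294 -0.12636039  0.22800999] 1.0009415114961364 [-0.58917832  0.28846163  0.12296371]
red [319 125  11  22 220] [323.64090909 135.59090909] [[ 0.48004484 -0.0782578   0.078     ]]
blue [474 157  15  78 199] [480.97487437 195.2361809 ] [[ 0.62126604 -0.12570651  0.11      ]]
blue [ 313  167   25   46 1047] [324.59312321 189.39923591] [[ 0.48138232 -0.12221893  0.11      ]]
blue [ 589  237   51   75 2586] [620.53905646 278.46442382] [[ 0.77377273 -0.20888309  0.11      ]]
```

View pics/w5.png

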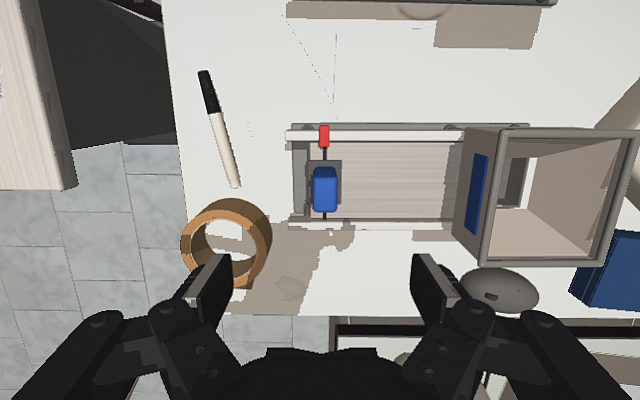

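The clip is at (323.6,136) and the black line at column ~324, so they are level to within about 1.5 mm. The arm is clear of everything. Handing in.

```bash
python3 -c "
from workcell import bot
print(bot.finish_job())"
```

```text
the job is handed in; nothing more can be done
None
```

I pulled the blue gate out about 58 mm by its handle, let go, lifted the gripper clear and handed the job in at about 7.5 s.

- **Alignment:** in the last wrist picture, the clip is at x = 0.480 m and the handle at x = 0.481 m. The black line sits under the clip to within about 1.5 mm, and the limit is 10 mm.
- **Correction on the way:** after the first pull the gate was about 2 mm short, so I pulled it 2 mm further before releasing.
- **Contact:** after the lift, the gripper was open at 0.228 m high and the wrist force was under 1 N.
- **Small disagreements:** before the pull, the cameras put the handle's x up to 3 mm apart (0.538 to 0.541 m). They also put its y up to about 8 mm apart, which does not affect the alignment.
- **Yellow gate:** the robot never went near the yellow hopper. I didn't photograph its gate again at the end.

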